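# Gauge a rubber stamp at the shop counter

## Task

Measure the red-handled rubber stamp on the counter gauge: stand it upright on the gauge's bed between the open jaws, midway across the bed, with its long sides facing the jaws, and let go. Then slide the moving jaw, the one with the blue tab, gently shut until the stamp has pushed the yellow sprung pad in by about 4 to 5 mm (never to its stop), leave it clamped like that, and press the green button fully to store the reading. Leave everything else on the counter where it is.

Things in the scene. Friction and masses are not known exactly. Their poses are not given: they have to be found in the camera images.
- stamp_red: Stamp to measure: wooden block with rubber foot, 60 mm long (its x), 36 wide (its y), 20 high; on it an upright round red handle, 22 mm in diameter, solid from 20 to 66 mm height; a 26 mm ball at its top (77 mm) is look only. 60 to 130 g. Origin under its centre, z up. Stands on a fixed cork mat 3 mm thick. Grip the handle about 50 mm above the origin.
- gauge: Fixed bench gauge like a big caliper. Green base plate 90 (its x) x 300 (its y) x 15 mm, its top is the bed; origin under its centre, z up. Jaws travel along y, centred on x = 0, plates 36 mm wide, up to z = 45 mm. Black housing at +y: 50 mm wide, y 88 to 148, top z 55 mm. Yellow sprung pad in front of it; steel moving jaw and its carriage with blue tab on the -y side.
- carriage (a joint): Slide of the moving jaw along the gauge's +y, m. 0 = fully open (jaw face at gauge y = -10 mm, 80 mm from the resting pad), 0.070 = end; grows as it shuts; starts at 0 to 0.020. Dry friction about 8 N, so it stays where it is left even against the pad's spring. With the 36 mm wide stamp between, both jaws touch at 0.044.
- tab_top (a point): Top centre of the carriage's upright blue tab: 12 mm thick along gauge y, 26 mm wide along x, from z = 32 mm (top of the carriage block) to 86 mm over the counter. Moves with the jaw; the jaw face lies 70 mm ahead (gauge +y). At carriage 0 it is at gauge y = -80 mm.
- jaw_face (a point): Centre of the moving jaw's flat face, 31 mm above the counter; x, y axes as the gauge's.
- pad (a joint): How far the yellow sprung pad has been pushed in along the gauge's +y (m). 0 = at rest (face at gauge y = +70 mm), stop at 0.010. Spring 0.6 N per mm. A red rod is seen between pad and black housing: 12 mm of it at rest, less as the pad goes in. Wanted: about 0.0045.
- pad_face (a point): Centre of the pad's flat face towards the moving jaw, 31 mm above the counter; moves with the pad.
- bed (a point): Point on the bed's surface midway between the fully open jaw and the resting pad (gauge x = 0, y = 30 mm), 15 mm above the counter. x, y axes as the gauge's.
- store (a joint): Green store button on top of the black housing, 24 mm in diameter; 0 = up, 0.006 = fully pressed, downwards. Springs back; fully down takes 5 N.
- store_top (a point): Centre of the button's top face, at gauge x = 0, y = 124 mm; 77 mm above the counter when up.
- stamp_black: bystander: same stamp with a black handle
- stamp_yellow: bystander: same stamp with a yellow handle
- ink_pad: bystander: flat blue plastic ink pad, 80 x 50 x 16 mm, white label on top; origin under its centre
- mug: bystander: blue ceramic mug, radius 40, height 90 mm
- pen_pot: bystander: black pen pot, radius 36 mm, pens up to 150 mm high
- tape: bystander: clear roll of tape lying flat, radius 50, height 24 mm
- small_box: bystander: white carton with blue band, 60 x 100 x 45 mm

How it is judged:
By the outcome, as a careful person would: the job done as asked, in the order asked, and still so for the second after the job is handed in, with the robot touching nothing.
It also fails if it takes over 59 s, if anything falls off the work surface, if the arm or the gripper's body presses on something with over 40 N, if the wrist force passes 120 N, or if a joint passes its speed limit or range.

## Robot

A 6-joint arm with a two-finger parallel gripper is mounted at the origin on the work surface. World frame = base frame: x ahead of the robot, y to its left, z up, the work surface at z = 0. Lengths are in m, angles in rad, forces in N, time in s.
With the tool pointing down it reaches from about 0.35 to 0.775 m from the base axis. Payload 7.3 kg.
Tool frame: the origin (TCP) lies midway between the tips of the shut fingers; the grasp point (between the pads) lies 19 mm behind it; z points along the fingers, y is the line along which they close (so a half turn about z gives the same grasp; the last joint's range is limited). The gripper opens to 92 mm and grips with 3 to 60 N. Pads are 19 mm wide; open, the fingers measure 130 mm over their backs; the gripper's body (75 mm by 190 mm) begins 47 mm behind the grasp point.
Start: joints at [1.083, 0.342, 1.524, -0, 1.275, -0.146], TCP at [0.176, 0.495, 0.227] pointing down, gripper open.
Joint ranges: [-2.53, 2.53], [-0.77, 2.02], [0.04, 2.7], [-1, 4.14], [0.28, 2.66], [-3.11, 3.11]. Speed limits (rad/s): [2.57, 2.57, 3.14, 3.14, 3.14, 3.14].

## Interface

Orientations are given as a unit quaternion [w, x, y, z].
In Python, from cell import bot, optics, order gives the robot as it stands.
- The arm moves only by the tool apply_moves, never from a script. Its argument "increments" is a list of rows, each a list of 4 numbers: the shift along the tool's x, y, z in m, then the turn about the tool's z in rad. In form: [[dx, dy, dz, yaw], ...]. A call has 1 to 8 rows; each row is the pose to reach, as a shift and turn from the pose commanded when the call began, along the tool's axes at that moment; what a row does not reach only later rows make up. A row lasts 1/12 s, in which the tool goes at most 41.7 mm and 7.16 degrees, less where a joint would pass 70% of its speed; a pose out of reach is approached as far as the arm can. A call with a gripper value outside its range is refused whole. "jaw" is the opening, from 0 (shut) to 1 (fully open), set as the call begins (left out, the last holds). The fingers move at their own pace and stop on an object; "squeeze" is the grip in N (left out, the last holds). Time passes only in rows, so rows that repeat a pose let the fingers close. It gives the time, the measured TCP pose, the force, the opening and the grip force at its end, in the units of the state.
- bot.get_obs(): the state, without advancing time (a new reading comes with each control period).
- optics.read_camera(name): name is "scene" or "top" or "wrist"; returns a dict with "image" (420x560x3 uint8, red, green, blue), "z_map" (420x560 float32, m along the optical axis (not along the pixel's ray), 0 where there is no reading), "fx", "fy", "cx", "cy" (pixels), "R" (3x3) and "t" (3): a world point X has camera coordinates R X + t. Camera axes: x right, y down, z forward; pixel columns grow to the right and rows downward; lengths in m; the calibration is good to about 2 mm. A picture is of the moment at which its call begins.
- order.job_done(): hands the job in; it is judged then, once.
The state is a dict: "time": time; "joint_pos": joint angles; "qvel": joint speeds; "effort": joint torques, N m; "eef_pos": TCP position; "eef_rot": TCP orientation; "contact_force": force on the tool from outside, world axes, zero at the start; "moment": the same for the moment, N m; "opening": finger opening in m; "grasp_force": force on a finger pad.
Only numpy, scipy, OpenCV 4.12 (cv2) and the standard library are available. Lean on these libraries where they do the work, as an engineer would, in place of code of your own. Each camera call takes 0.05 s, during which the arm holds its last target. There are 200 camera calls.

## Working session

There is one attempt and no reset: what is moved stays moved. The work goes in short steps, Python scripts to look and compute and a tool call to move; the robot and the scene stay as the last step left them, time stands still between calls to the robot, and variables do not carry over. Pictures are saved under pics/ and viewed, at most 11 in all, crops included, and the job is handed in when it is done.

Besides the shell and the picture viewer there is one more tool, called after ">>>" as name([rows], argument=value, ...), one row to a line, values as JSON. apply_moves: Moves the arm, as the interface text tells. Its arguments: {"type":"object","properties":{"increments":{"type":"array","items":{"type":"array","items":{"type":"number"}}},"jaw":{"type":"number"},"squeeze":{"type":"number"}},"required":["increments"]}

```bash
mkdir -p pics; cat > h.py <<'E'
import numpy as np, cv2, pickle
from cell import bot, optics, order
def shot(n,tag):
    c=optics.read_camera(n); pickle.dump(c,open(f'pics/{tag}.pkl','wb'))
    cv2.imwrite(f'pics/{tag}.png',c['image'][:,:,::-1]); return c
def load(tag): return pickle.load(open(f'pics/{tag}.pkl','rb'))
def cloud(c):
    z=c['z_map']; v,u=np.indices(z.shape)
    P=np.stack([(u-c['cx'])/c['fx']*z,(v-c['cy'])/c['fy']*z,z],-1)
    W=(P-c['t'])@c['R']; W[z==0]=np.nan; return W
def proj(c,X):
    p=c['R']@np.asarray(X)+c['t']; return p[0]/p[2]*c['fx']+c['cx'],p[1]/p[2]*c['fy']+c['cy']
E
python3 - <<'E'
from h import *
for n in('scene','top','wrist'): 
    c=shot(n,n+'0'); print(n,c['fx'],-c['R'].T@c['t'],c['R'][2])
o=bot.get_obs(); print({k:np.round(v,4) for k,v in o.items()})
E
```

```text
scene 491.2480542550656 [1.21895828 0.37079425 0.96248714] [-0.52188441 -0.34510205 -0.78009054]
top 514.2966348875287 [0.50681823 0.01897702 1.28477326] [ 1.20457222e-01 -3.11376736e-04 -9.92718470e-01]
wrist 317.0430415212513 [0.1019045  0.51994022 0.38383078] [ 0.27152699 -0.09815122 -0.95741288]
{'time': np.float64(0.15), 'joint_pos': array([ 1.083 ,  0.3426,  1.5247,  0.    ,  1.2754, -0.146 ]), 'qvel': array([-0.0002, -0.0012, -0.0044,  0.0006,  0.0002,  0.0002]), 'effort': array([ 1.40000e-03, -4.31471e+01, -2.44354e+01,  7.16000e-02,
        5.37000e-02, -1.00000e-04]), 'eef_pos': array([0.1758, 0.4944, 0.2262]), 'eef_rot': array([-2.000e-04,  1.701e-01,  9.854e-01, -5.000e-04]), 'contact_force': array([-0.3051, -0.1982,  0.7044]), 'moment': array([-0.0275,  0.0694, -0.0067]), 'grasp_force': np.float64(0.0), 'opening': np.float64(0.0918)}
```

View pics/top0.png

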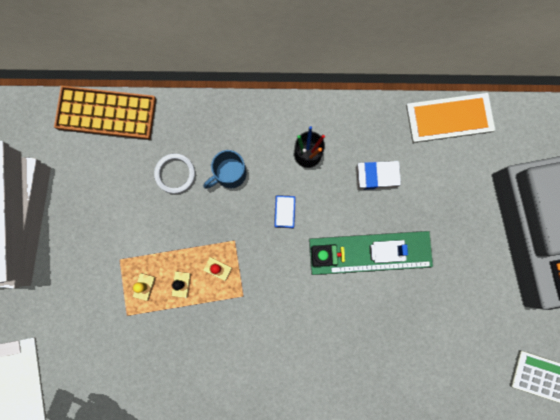

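View pics/scene0.png

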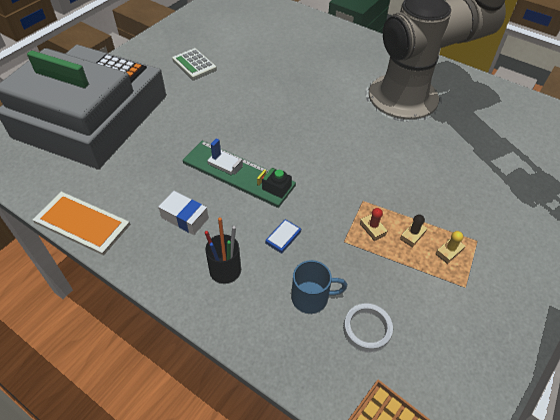

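The top view shows the red stamp at (216,268), the store button at (323,256), the blue tab at (402,251) and the yellow pad at (342,254). Next I measure them from both views.

```bash
python3 - <<'E'
from h import *
c=load('top0'); s=load('scene0'); 
im=c['image']; a=cv2.resize(im[235:315,195:275],(400,400),interpolation=cv2.INTER_CUBIC); b=cv2.resize(im[225:285,305:440],(800,356),interpolation=cv2.INTER_CUBIC)
cv=np.zeros((590,800,3),np.uint8)
sa=cv2.resize(s['image'][195:255,340:420],(320,240),interpolation=cv2.INTER_CUBIC)
sb=cv2.resize(s['image'][130:210,175:305],(390,240),interpolation=cv2.INTER_CUBIC)
cv[:356]=b; a=cv2.resize(im[245:290,195:240],(234,234),interpolation=cv2.INTER_CUBIC)
cv[356:590,:234]=a; cv[356:590,234:234+390]=sb[:234]; 
cv2.imwrite('pics/crop1.png',cv[:,:,::-1])
def comp(c,box,f):
    W=cloud(c); u0,v0,u1,v1=box; m=np.zeros(W.shape[:2],bool); m[v0:v1,u0:u1]=1
    i=c['image'].astype(int); m&=f(i[...,0],i[...,1],i[...,2])
    P=W[m]; vv,uu=np.nonzero(m); return P,uu,vv
red=lambda r,g,b:(r>110)&(g<60)&(b<60)
blue=lambda r,g,b:(b>80)&(r<60)&(b>g+40)
grn=lambda r,g,b:(g>110)&(r<80)&(b<110)
dgrn=lambda r,g,b:(g>r+25)&(g<120)&(g>b+10)
wood=lambda r,g,b:(r>150)&(g>130)&(b<150)&(b>70)
for nm,cc,bx,f in [('redT',c,(195,250,240,290),red),('redS',s,(355,195,400,250),red),('tabT',c,(385,235,425,270),blue),('tabS',s,(200,130,235,165),blue),
 ('btnT',c,(305,240,340,272),grn),('btnS',s,(260,160,300,195),grn),('baseT',c,(300,225,440,285),dgrn),('baseS',s,(175,130,305,210),dgrn)]:
    P,u,v=comp(cc,bx,f); print(nm,len(P),'px',u.mean().round(1),v.mean().round(1),'med',np.nanmedian(P,0).round(4),'min',np.nanpercentile(P,3,0).round(4),'max',np.nanpercentile(P,97,0).round(4))
    if nm[:4]=='base':
        Q=P[abs(P[:,2]-.015)<.006]; r=cv2.minAreaRect(Q[:,:2].astype(np.float32)*1000); print(len(Q),r, np.median(Q[:,2]))
# stamp block tops
for nm,cc,bx in(('T',c,(195,250,240,290)),('S',s,(350,195,400,250))):
    W=cloud(cc);u0,v0,u1,v1=bx;Q=W[v0:v1,u0:u1].reshape(-1,3);Q=Q[(Q[:,2]>.014)&(Q[:,2]<.03)]
    print(nm,len(Q),np.median(Q,0).round(4),cv2.minAreaRect(Q[:,:2].astype(np.float32)*1000))
E
```

```text
redT 69 px 215.0 268.6 med [0.5075 0.1634 0.0756] min [0.5004 0.1545 0.0702] max [0.5167 0.1728 0.0809]
redS 66 px 376.8 212.1 med [0.5142 0.1657 0.0751] min [0.5034 0.1544 0.0694] max [0.5212 0.1744 0.0812]
tabT 56 px 404.3 249.8 med [ 0.5565 -0.2776  0.0841] min [ 0.5469 -0.3017  0.0123] max [ 0.5666 -0.2715  0.0896]
tabS 29 px 214.2 141.8 med [ 0.5598 -0.2784  0.0852] min [ 0.5491 -0.2829  0.0823] max [ 0.5693 -0.2744  0.087 ]
btnT 344 px 325.1 253.0 med [ 0.5538 -0.0944  0.0147] min [ 0.5056 -0.1334  0.0094] max [ 0.5818 -0.0645  0.0779]
btnS 144 px 271.9 179.9 med [ 0.5498 -0.1099  0.0541] min [ 0.5053 -0.1319  0.0115] max [ 0.5808 -0.0695  0.0781]
baseT 161 px 335.7 257.8 med [ 0.5364 -0.1054  0.0174] min [ 0.5007 -0.3094  0.0096] max [ 0.5719 -0.0621  0.0692]
87 ((548.8656616210938, -208.3788604736328), (82.23103332519531, 292.0422668457031), 4.3099541664123535) 0.013733088079727862
baseS 1476 px 232.5 173.4 med [ 0.5758 -0.2012  0.0144] min [ 0.5264 -0.3545  0.0108] max [ 0.6019 -0.0676  0.0198]
1425 ((556.9324951171875, -212.03358459472656), (89.03555297851562, 303.7558288574219), 5.383495807647705) 0.014316113594380859
T 268 [0.5078 0.1596 0.0217] ((508.619140625, 165.7930145263672), (59.559444427490234, 35.88320541381836), 65.02237701416016)
S 283 [0.5175 0.1716 0.0219] ((511.1521911621094, 165.20721435546875), (60.880348205566406, 37.00171661376953), 65.76509094238281)
```

View pics/crop1.png

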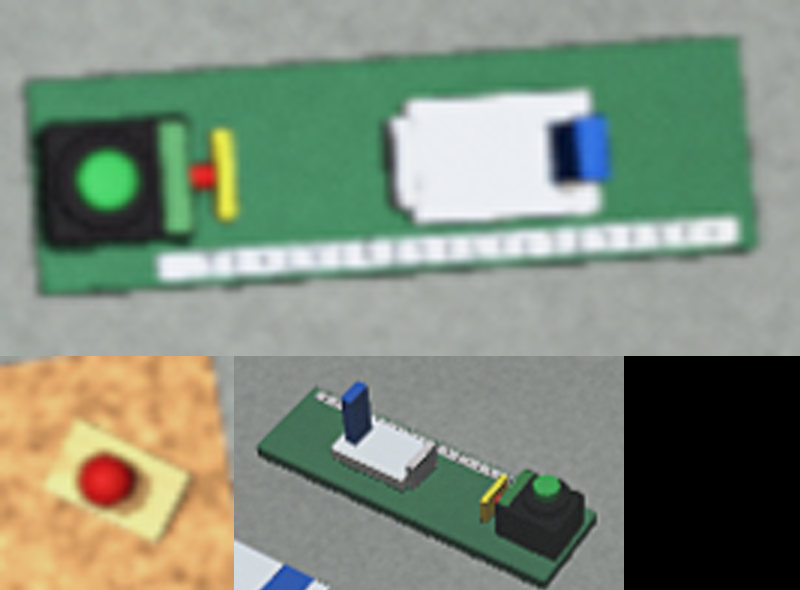

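The crop shows the gauge with its housing at world +y and the carriage partly open. The base corners are at crop (27,80), (738,38), (757,250) and (40,294), and the button is at (107,180). The stamp's block is a clean rectangle.

```bash
cat >> h.py <<'E'
from scipy.spatial.transform import Rotation as Ro
def ray(c,u,v,z):
    C=-c['R'].T@c['t']; d=c['R'].T@np.array([(u-c['cx'])/c['fx'],(v-c['cy'])/c['fy'],1]); return C+d*(z-C[2])/d[2]
def tri(c1,p1,c2,p2):
    A=[];b=[]
    for c,p in((c1,p1),(c2,p2)):
        C=-c['R'].T@c['t']; d=c['R'].T@np.array([(p[0]-c['cx'])/c['fx'],(p[1]-c['cy'])/c['fy'],1]); d/=np.linalg.norm(d)
        M=np.eye(3)-np.outer(d,d); A.append(M);b.append(M@C)
    return np.linalg.lstsq(np.vstack(A),np.hstack(b),rcond=None)[0]
def toolR(): 
    q=bot.get_obs()['eef_rot']; return Ro.from_quat([q[1],q[2],q[3],q[0]]).as_matrix()
def go(X,yaxis=None):
    o=bot.get_obs(); R=toolR(); d=R.T@(np.array(X)-o['eef_pos']); print('t',o['time'].round(2),'shift tool',d.round(4))
    if yaxis is not None:
        y=R.T@np.array([np.cos(yaxis),np.sin(yaxis),0]); a=np.arctan2(-y[0],y[1]); a=(a+np.pi/2)%np.pi-np.pi/2; print('yaw',a.round(4),'j6',o['joint_pos'][5].round(3))
E
python3 - <<'E'
from h import *
c=load('top0'); s=load('scene0')
K=800/135; px=[(27,80),(738,38),(757,250),(40,294)]
P=np.array([ray(c,305+(a+.5)/K-.5,225+(b+.5)/(356/60)-.5,.015)[:2] for a,b in px])
print('base T',P.round(4),P.mean(0).round(4),[np.linalg.norm(P[i]-P[(i+1)%4]).round(4) for i in range(4)])
for e in (P[0]-P[1],P[3]-P[2]): print(np.degrees(np.arctan2(e[1],e[0]))-90)
sb=[(258,452),(318,388),(596,516),(545,580)] # scene crop corners, scale 3, origin (175,130), offset (234,356); top edge
S=np.array([ray(s,175+(a-234+.5)/3-.5,130+(b-356+.5)/3-.5,.015)[:2] for a,b in sb]); print('base S',S.round(4),S.mean(0).round(4),[np.linalg.norm(S[i]-S[(i+1)%4]).round(4) for i in range(4)])
for e in (S[2]-S[1],S[3]-S[0]): print(np.degrees(np.arctan2(e[1],e[0]))-90)
g=(305+107.5/K-.5,225+180.5/5.933-.5); gs=(175+(546-234)/3,130+(486-356)/3)
print('btn tri',tri(c,g,s,gs).round(4), ray(c,*g,.077).round(4),ray(s,*gs,.077).round(4))
print('ball tri',tri(c,(215,268.6),s,(376.8,212.1)).round(4))
# tab tops
i=c['image'].astype(int);
t=(305+592/K-.5,225+148/5.933-.5); t2=(175+(358-234)/3,130+(387-356)/3)
print('tab tri',tri(c,t,s,t2).round(4),ray(c,*t,.086).round(4),ray(s,*t2,.086).round(4))
print(toolR().round(3)); go([.5085,.1655,.227],np.radians(65.4))
E
```

```text
base T [[ 0.5859 -0.0597]
 [ 0.6068 -0.3566]
 [ 0.519  -0.3623]
 [ 0.4976 -0.0654]] [ 0.5523 -0.211 ] [np.float64(0.2976), np.float64(0.088), np.float64(0.2976), np.float64(0.0885)]
4.0280582147109385
4.1227059990752934
base S [[ 0.614  -0.3501]
 [ 0.5211 -0.36  ]
 [ 0.5029 -0.0646]
 [ 0.5861 -0.0598]] [ 0.556  -0.2086] [np.float64(0.0934), np.float64(0.296), np.float64(0.0833), np.float64(0.2916)]
3.5217231693755906
5.501259959992396
btn tri [ 0.5432 -0.0882  0.0724] [ 0.5429 -0.0876  0.077 ] [ 0.5468 -0.0861  0.077 ]
ball tri [0.5084 0.1641 0.0688]
tab tri [ 0.5568 -0.275   0.0903] [ 0.5575 -0.277   0.086 ] [ 0.5531 -0.277   0.086 ]
[[-0.942  0.335 -0.001]
 [ 0.335  0.942 -0.001]
 [ 0.    -0.001 -1.   ]]Traceback (most recent call last):
  File "<stdin>", line 17, in <module>
  File "h.py", line 25, in go
    o=bot.get_obs(); R=toolR(); d=R.T@(np.array(X)-o['eef_pos']); print('t',o['time'].round(2),'shift tool',d.round(4))
                                                                            ^^^^^^^^^^^^^^^
AttributeError: 'float' object has no attribute 'round'
```

```bash
sed -i "s/o\['time'\].round(2)/round(float(o['time']),2)/" h.py; python3 - <<'E'
from h import *
go([.5085,.165,.2],np.radians(65.2))
E
```

```text
t 0.15 shift tool [-0.4239 -0.1988  0.0264]
yaw 0.091 j6 -0.146
```

>>> apply_moves([
  [-0.03,-0.014,0,0],
  [-0.065,-0.03,0,0],
  [-0.1,-0.047,0,0],
  [-0.135,-0.063,0,0],
  [-0.17,-0.08,0,0],
  [-0.2,-0.094,0.01,0],
  [-0.23,-0.108,0.01,0],
  [-0.25,-0.117,0.01,0],
], jaw=0.7)

```text
time: 0.82
eef_pos: [0.3737, 0.2983, 0.2161]
eef_rot: [-0.0, 0.171, 0.985, -0.001]
contact_force: [-0.4, 0.6, 0.2]
opening: 0.0648
grasp_force: 0.0
```

>>> apply_moves([
  [-0.03,-0.014,0,0],
  [-0.065,-0.031,0,0],
  [-0.1,-0.047,0,0],
  [-0.135,-0.063,0.01,0],
  [-0.16,-0.075,0.015,0.03],
  [-0.174,-0.082,0.016,0.091],
  [-0.174,-0.082,0.016,0.091],
  [-0.174,-0.082,0.016,0.091],
])

```text
time: 1.48
eef_pos: [0.5087, 0.1646, 0.2002]
eef_rot: [-0.001, 0.215, 0.977, -0.0]
contact_force: [-0.0, -0.4, 0.6]
opening: 0.0645
grasp_force: 0.0
```

```bash
python3 - <<'E'
from h import *
c=shot('wrist','w1'); W=cloud(c); i=c['image'].astype(int)
m=(i[...,0]>110)&(i[...,1]<70)&(i[...,2]<70); P=W[m]; P=P[(P[:,2]>.03)&(P[:,2]<.1)&(abs(P[:,1]-.165)<.04)&(abs(P[:,0]-.51)<.04)]
print(len(P),np.median(P,0),P.min(0),P.max(0)); 
Q=W[(W[...,2]>.017)&(W[...,2]<.028)&(abs(W[...,0]-.51)<.05)&(abs(W[...,1]-.165)<.045)]
print(len(Q),np.median(Q[:,2]),cv2.minAreaRect(Q[:,:2].astype(np.float32)*1000))
go([.5085,.165,.045],np.radians(65.2)); print(bot.get_obs()['eef_pos'])
E
```

```text
523 [0.50631605 0.16482057 0.07640395] [0.49579084 0.15273721 0.03028803] [0.51950001 0.17646382 0.08051406]
1294 0.022603569500921107 ((508.00927734375, 163.8028564453125), (60.10936737060547, 36.31329345703125), 64.7848129272461)
t 1.53 shift tool [-6.000e-04 -1.000e-04  1.555e-01]
yaw 0.0009 j6 -0.968
[0.50820203 0.16529036 0.20048561]
```

View pics/w1.png

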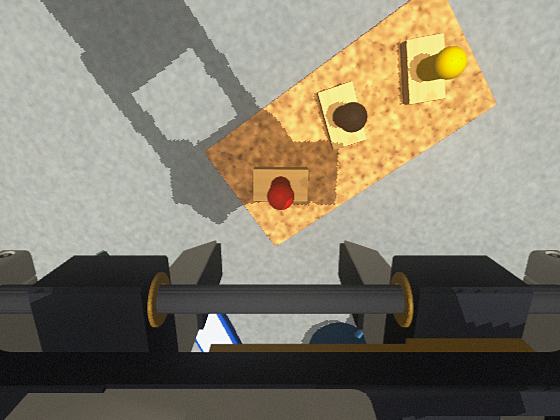

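The wrist view shows the red handle at (280,193) midway between the fingers, with the block aligned to them. I descend and grip.

>>> apply_moves([
  [0,0,0.03,0],
  [0,0,0.065,0],
  [0,0,0.1,0],
  [0,0,0.13,0],
  [0,0,0.15,0],
  [0,0,0.16,0],
  [0,0,0.165,0],
  [0,0,0.165,0],
])

```text
time: 2.2
eef_pos: [0.5083, 0.1658, 0.0357]
eef_rot: [-0.0, 0.214, 0.977, -0.0]
contact_force: [0.2, 0.0, -0.5]
opening: 0.0642
grasp_force: 0.0
```

>>> apply_moves([
  [0,0,0,0],
  [0,0,0,0],
  [0,0,0,0],
  [0,0,0,0],
  [0,0,0,0],
  [0,0,0,0],
], jaw=0, squeeze=25)

```text
time: 2.7
eef_pos: [0.5089, 0.165, 0.0361]
eef_rot: [0.0, 0.215, 0.977, 0.0]
contact_force: [0.6, 0.4, -0.2]
opening: 0.0289
grasp_force: 0.0
```

>>> apply_moves([
  [0,0,-0.005,0],
  [0,0,-0.02,0],
  [0,0,-0.045,0],
  [0,0,-0.07,0],
  [0,0,-0.095,0],
  [0,0,-0.11,0],
  [0,0,-0.115,0],
  [0,0,-0.115,0],
])

```text
time: 3.37
eef_pos: [0.5093, 0.1652, 0.152]
eef_rot: [0.001, 0.215, 0.977, 0.001]
contact_force: [-0.1, 0.2, -1.4]
opening: 0.0213
grasp_force: 25.0
```

```bash
python3 - <<'E'
from h import *
c=shot('wrist','w2'); t=shot('top','t2'); g=4.1
for nm,k in(('w',c),('t',t)):
    W=cloud(k); e=bot.get_obs()['eef_pos']; Q=W[(abs(W[...,2]-(e[2]-.011))<.006)&(abs(W[...,0]-e[0])<.045)&(abs(W[...,1]-e[1])<.045)]
    print(nm,len(Q),cv2.minAreaRect(Q[:,:2].astype(np.float32)*1000) if len(Q)>5 else '',Q[:,2].mean() if len(Q) else '')
print(e); a=np.radians(4.1); p=np.array([.5535,-.2105])+.037*np.array([-np.sin(a),np.cos(a)]); print(p); go([*p,.15],a)
E
```

```text
w 2537 ((503.69677734375, 166.67855834960938), (59.9888916015625, 24.331275939941406), 64.66171264648438) 0.1348345218831594
t 0  
[0.50814362 0.16491873 0.1498543 ]
[ 0.55085459 -0.17359469]
t 3.47 shift tool [-1.808e-01 -2.894e-01 -1.000e-04]
yaw 1.0664 j6 -0.968
```

View pics/w2.png

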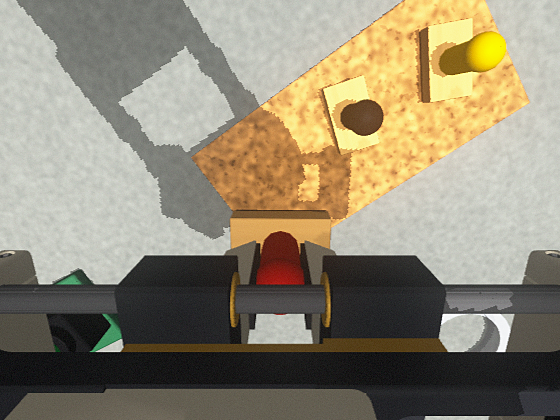

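The stamp is held at (280,265) and its block is square to the fingers. I check how high it sits in the grip and take a close wrist view of the gauge from above.

>>> apply_moves([
  [-0.02,-0.03,0,0],
  [-0.04,-0.064,-0.005,0.1],
  [-0.06,-0.096,-0.01,0.22],
  [-0.08,-0.128,-0.015,0.34],
  [-0.1,-0.16,-0.02,0.46],
  [-0.12,-0.192,-0.02,0.58],
  [-0.14,-0.224,-0.02,0.68],
  [-0.15,-0.24,-0.02,0.74],
])

```text
time: 4.13
eef_pos: [0.5437, -0.1197, 0.169]
eef_rot: [-0.001, 0.557, 0.831, -0.001]
contact_force: [-0.4, -1.0, -1.3]
opening: 0.0213
grasp_force: 25.0
```

```bash
python3 - <<'E'
from h import *
k=load('w2'); W=cloud(k)
m=np.zeros(W.shape[:2],bool); m[215:250,236:326]=1
i=k['image'].astype(int); m&=(i[...,2]>80)&(abs(W[...,2]-.14)<.03); print(np.percentile(W[m][:,2],[3,10,25,50,75,90,97]).round(4), 'tcp .1498')
for r in range(206,250,4): print(r,W[r,245].round(4))
a=np.radians(4.1); p=np.array([.5535,-.2105])+.037*np.array([-np.sin(a),np.cos(a)]); go([*p,.17],a)
E
```

```text
[0.1333 0.1336 0.134  0.1344 0.1349 0.1357 0.1606] tcp .1498
206 [0.5079 0.1264 0.0039]
210 [0.4846 0.151  0.1156]
214 [0.4842 0.1526 0.1269]
218 [0.4848 0.1529 0.1329]
222 [0.4869 0.152  0.1335]
226 [0.4891 0.1509 0.1336]
230 [0.4913 0.1498 0.1338]
234 [0.4934 0.1488 0.1344]
238 [0.4962 0.1472 0.133 ]
242 [0.4982 0.1463 0.1338]
246 [0.4912 0.1529 0.16  ]
t 4.13 shift tool [-0.0526 -0.0139 -0.001 ]
yaw 0.3187 j6 -0.743
```

>>> apply_moves([
  [-0.01,-0.003,0,0.06],
  [-0.025,-0.007,0,0.16],
  [-0.042,-0.011,0,0.26],
  [-0.05,-0.0135,0,0.31],
  [-0.0526,-0.0139,0,0.3187],
  [-0.0526,-0.0139,0,0.3187],
  [-0.0526,-0.0139,0,0.3187],
])

```text
time: 4.72
eef_pos: [0.5513, -0.169, 0.1696]
eef_rot: [-0.001, 0.678, 0.735, -0.0]
contact_force: [0.6, -0.1, -0.7]
opening: 0.0213
grasp_force: 25.0
```

```bash
python3 - <<'E'
from h import *
c=shot('wrist','w3'); shot('top','t3'); W=cloud(c); i=c['image'].astype(int); print(bot.get_obs()['eef_pos'])
a=np.radians(4.1); R=np.array([[np.cos(a),np.sin(a)],[-np.sin(a),np.cos(a)]])
G=(W[...,:2]-[.5535,-.2105])@R.T*1000
def rep(n,m): print(n,m.sum(),np.percentile(G[m],[3,50,97],axis=0).round(1).tolist(),np.median(W[m][:,2]).round(4))
z=W[...,2]
rep('btn',(abs(z-.077)<.004)&(i[...,1]>i[...,0]+50)&(abs(G[...,1]-124)<25))
rep('houstop',(abs(z-.055)<.004)&(abs(G[...,1]-118)<45)&(i.sum(-1)<150))
rep('pad',(i[...,0]>140)&(i[...,1]>120)&(i[...,2]<70)&(z>.018)&(z<.055)&(abs(G[...,1]-75)<20))
m=(abs(z-.015)<.004)&(i[...,1]>i[...,0]+25)&(abs(G[...,0])<60)&(abs(G[...,1])<170); rep('base',m)
print(cv2.minAreaRect(W[m][:,:2].astype(np.float32)*1000))
for y in range(-40,150,20):
    k=m&(abs(G[...,1]-y)<4)
    if k.sum()>5: print(y,G[k][:,0].min().round(1),G[k][:,0].max().round(1))
E
```

```text
[ 0.55159241 -0.16874273  0.17021659]
btn 744 [[-11.7, 111.7], [-1.9, 121.8], [7.9, 131.2]] 0.0765
houstop 428 [[-24.8, 86.0], [223.1, 124.3], [231.0, 144.4]] 0.0537
pad 253 [[-18.0, 67.8], [-0.8, 70.6], [14.6, 73.4]] 0.0426
base 7331 [[-44.4, -140.8], [8.7, 56.3], [40.8, 141.5]] 0.0147
((552.04541015625, -210.22576904296875), (89.1801986694336, 293.92144775390625), 4.288661003112793)
20 -45.0 43.1
40 -45.7 42.4
60 -46.2 42.4
80 -46.1 42.5
100 -45.7 42.5
120 -46.0 42.4
140 -46.4 42.4
```

View pics/w3.png

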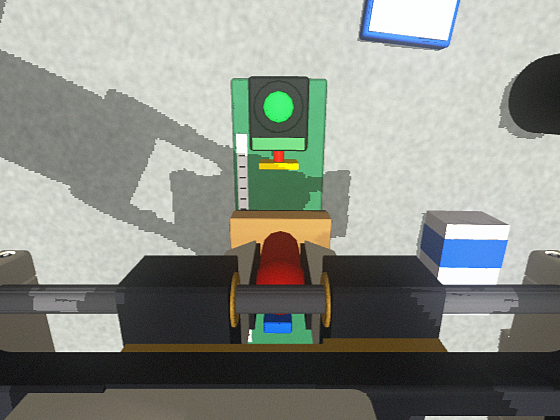

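The wrist view shows the stamp hanging over the gauge, with the button at (278,106) and the pad at (278,165). I compare the block's and the base's centrelines in this same view.

```bash
python3 - <<'E'
from h import *
c=load('w3'); W=cloud(c); i=c['image'].astype(int); z=W[...,2]
a=np.radians(4.2); R=np.array([[np.cos(a),np.sin(a)],[-np.sin(a),np.cos(a)]])
G=(W[...,:2]-[.5535,-.2105])@R.T*1000
for r in (220,226,232,238):
    m=(abs(z[r]-.154)<.005)&(np.arange(560)>200)&(np.arange(560)<350); g=G[r][m]; u=np.nonzero(m)[0]; print(r,u.min(),u.max(),g[0].round(1),g[-1].round(1),'mid',(g[0]+g[-1])[0]/2,'z',np.median(z[r][m]).round(4))
e=np.array([.5516,-.1688]); print('tcp G',R@(e-[.5535,-.2105])*1000)
print('tool y deg',np.degrees(np.arctan2(*toolR()[:2,1][::-1])), toolR()[:,2])
E
```

```text
220 229 330 [-29.6  56.7] [29.9 57.2] mid 0.1444796114907536 z 0.152
226 230 330 [-29.1  53.1] [29.9 53.8] mid 0.40618705400147803 z 0.1519
232 230 330 [-29.2  49.4] [30.3 49.5] mid 0.5757647239913766 z 0.152
238 230 329 [-29.2  45.7] [29.8 45.9] mid 0.29232050397830456 z 0.1521
tcp G [ 1.15913531 41.72716627]
tool y deg 4.649281706286455 [-8.79099782e-04  7.22957515e-04 -9.99999352e-01]
```

>>> apply_moves([
  [-0.002,-0.001,0.01,0],
  [-0.004,-0.002,0.035,0.007],
  [-0.004,-0.002,0.065,0.007],
  [-0.004,-0.002,0.09,0.007],
  [-0.004,-0.002,0.105,0.007],
  [-0.004,-0.002,0.112,0.007],
  [-0.004,-0.002,0.112,0.007],
  [-0.004,-0.002,0.112,0.007],
])

```text
time: 5.48
eef_pos: [0.5504, -0.1736, 0.0589]
eef_rot: [0.0, 0.681, 0.732, 0.0]
contact_force: [0.5, -0.2, 0.2]
opening: 0.0216
grasp_force: 25.0
```

```bash
python3 - <<'E'
from h import *
s=shot('scene','s4'); t=shot('top','t4'); o=bot.get_obs(); print(o['eef_pos'],o['contact_force'],o['time'])
a=cv2.resize(s['image'][120:220,170:320],(780,520),interpolation=cv2.INTER_CUBIC)
cv2.imwrite('pics/s4c.png',a[:,:,::-1])
E
```

```text
[ 0.55100317 -0.17400918  0.05998474] [-0.03540194 -0.00152822 -0.43711073] 5.5833
```

View pics/s4c.png

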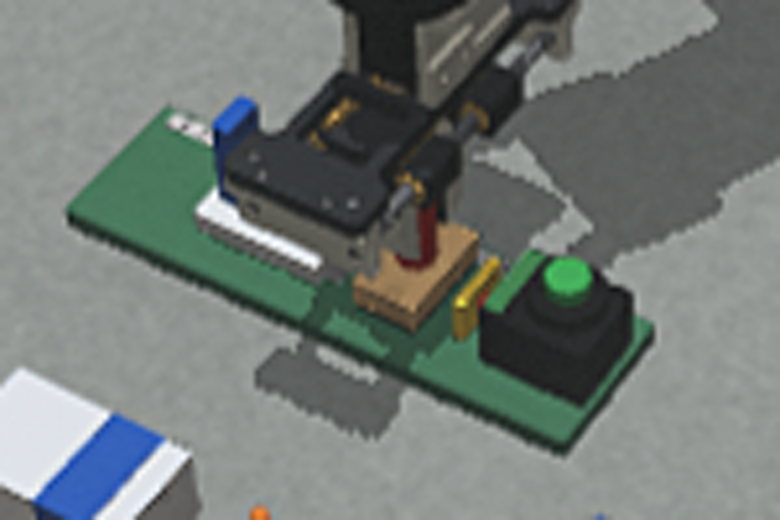

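The block hangs at crop (415,275), between the jaw at (330,270) and the pad at (475,295), clear of both. I lower it in small steps until the force changes.

>>> apply_moves([
  [0,0,0.002,0],
  [0,0,0.004,0],
  [0,0,0.004,0],
  [0,0,0.004,0],
])

```text
time: 5.92
eef_pos: [0.5502, -0.1738, 0.0549]
eef_rot: [0.0, 0.681, 0.732, 0.0]
contact_force: [0.2, 0.4, -1.2]
opening: 0.0214
grasp_force: 25.0
```

>>> apply_moves([
  [0,0,0.001,0],
  [0,0,0.002,0],
  [0,0,0.002,0],
])

```text
time: 6.17
eef_pos: [0.55, -0.1737, 0.0525]
eef_rot: [-0.0, 0.681, 0.732, -0.0]
contact_force: [0.3, -0.2, -1.0]
opening: 0.0211
grasp_force: 25.0
```

>>> apply_moves([
  [0,0,0.001,0],
  [0,0,0.0015,0],
  [0,0,0.0015,0],
])

```text
time: 6.42
eef_pos: [0.5502, -0.1738, 0.0523]
eef_rot: [0.0, 0.681, 0.732, 0.0]
contact_force: [-2.6, 0.8, 8.9]
opening: 0.021
grasp_force: 25.0
```

Contact is at about 8.9 N. I release and rise.

>>> apply_moves([
  [0,0,-0.001,0],
  [0,0,-0.001,0],
  [0,0,-0.001,0],
  [0,0,-0.001,0],
  [0,0,-0.001,0],
  [0,0,-0.001,0],
], jaw=0.6)

```text
time: 6.92
eef_pos: [0.5501, -0.1737, 0.052]
eef_rot: [-0.0, 0.681, 0.732, 0.0]
contact_force: [0.4, -0.9, -0.4]
opening: 0.0538
grasp_force: 0.0
```

>>> apply_moves([
  [0,0,-0.005,0],
  [0,0,-0.02,0],
  [0,0,-0.045,0],
  [0,0,-0.075,0],
  [0,0,-0.1,0],
  [0,0,-0.115,0],
  [0,0,-0.115,0],
])

```text
time: 7.5
eef_pos: [0.552, -0.1745, 0.1714]
eef_rot: [0.004, 0.681, 0.732, 0.001]
contact_force: [0.1, -0.2, 0.0]
opening: 0.0549
grasp_force: 0.0
```

```bash
cat >> h.py <<'E'
def gauge_rep(c,org=(.5535,-.2105),a=4.2):
    W=cloud(c); i=c['image'].astype(int); z=W[...,2]; r,g,b=i[...,0],i[...,1],i[...,2]
    a=np.radians(a); R=np.array([[np.cos(a),np.sin(a)],[-np.sin(a),np.cos(a)]]); G=(W[...,:2]-org)@R.T*1000
    n=(abs(G[...,0])<50)&(abs(G[...,1])<160)
    def rep(k,m):
        m=m&n
        if m.sum()>5: print(k,m.sum(),np.percentile(G[m],[3,50,97],axis=0).round(1).tolist(),np.median(z[m]).round(4))
    rep('btn',(abs(z-.077)<.005)&(g>r+50)&(G[...,1]>90))
    rep('pad',(r>140)&(g>120)&(b<70)&(z>.035)&(z<.055)&(G[...,1]>50))
    rep('rod',(r>110)&(g<70)&(b<70)&(z<.05)&(G[...,1]>55))
    rep('ball',(r>100)&(g<70)&(b<70)&(z>.07))
    m=n&(abs(z-.035)<.006)&(r>130)&(b<r-15)&(g>100)&(b>60); rep('block',m)
    if m.sum()>5: print('  rect',cv2.minAreaRect(G[m].astype(np.float32)))
    rep('tab',(abs(z-.086)<.006)&(b>r+40))
    rep('jawtop',(abs(z-.045)<.005)&(r>120)&(abs(r-b)<25))
    return G,W
E
python3 - <<'E'
from h import *
for n in('wrist','top','scene'): print(n); gauge_rep(shot(n,n[0]+'5'))
a=np.radians(4.2); p=np.array([.5535,-.2105])-.0665*np.array([-np.sin(a),np.cos(a)]); print(p); go([*p,.17],a+np.pi/2)
E
```

```text
wrist
btn 754 [[-11.3, 111.5], [-1.5, 121.6], [8.4, 131.5]] 0.0765
pad 246 [[-18.1, 67.6], [-1.0, 70.5], [14.5, 73.2]] 0.0426
rod 100 [[-5.6, 73.8], [-0.9, 78.4], [2.8, 83.0]] 0.0341
ball 735 [[-11.4, 27.0], [-1.0, 38.7], [9.5, 47.7]] 0.0881
block 1618 [[-29.9, -11.1], [-3.9, 39.6], [27.4, 53.0]] 0.0346
  rect ((-1.5218391418457031, -4.644405364990234), (116.27588653564453, 60.059410095214844), 89.63748168945312)
tab 340 [[-13.1, -73.9], [-1.3, -67.8], [10.5, -63.1]] 0.0854
jawtop 264 [[-18.6, -6.0], [-1.7, -2.6], [15.2, 0.6]] 0.0446
top
btn 72 [[-11.0, 113.1], [-1.4, 123.9], [8.0, 133.7]] 0.0759
pad 16 [[-18.2, 70.3], [-11.1, 74.7], [9.7, 75.5]] 0.0403
rod 12 [[-5.6, 77.0], [-2.0, 79.8], [1.8, 82.4]] 0.0326
block 91 [[-16.9, 42.8], [9.7, 51.2], [28.6, 73.4]] 0.0346
  rect ((6.865232467651367, 60.98773193359375), (30.156158447265625, 51.52271270751953), 74.39889526367188)
scene
btn 50 [[-9.6, 114.2], [-0.1, 123.3], [10.9, 131.8]] 0.0759
pad 11 [[-16.7, 69.0], [-6.1, 71.8], [16.4, 74.6]] 0.0426
ball 47 [[-6.8, 28.8], [4.2, 39.2], [10.2, 46.0]] 0.0885
block 144 [[-27.2, 20.4], [11.6, 42.4], [28.0, 53.7]] 0.0343
  rect ((4.001028060913086, 40.19658279418945), (51.943580627441406, 63.886444091796875), 51.4476203918457)
tab 35 [[-10.9, -73.3], [0.9, -67.4], [12.2, -61.2]] 0.085
jawtop 22 [[-14.2, -5.7], [-1.9, -2.9], [11.7, 0.7]] 0.0448
[ 0.55837034 -0.27682141]
t 7.65 shift tool [-0.1037  0.0013 -0.0037]
yaw 1.5698 j6 -0.511
```

View pics/w5.png

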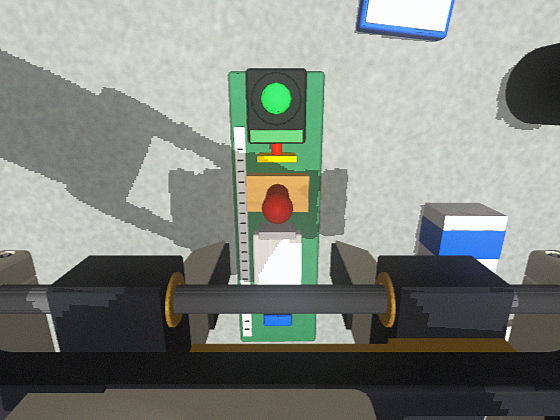

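The stamp stands on the bed at (278,193), square between the jaw at (278,235) and the pad at (277,158), and centred across the bed. The tab is at (277,320). I grip the tab by its sides, keeping the same wrist angle so the camera still sees the pad.

>>> apply_moves([
  [-0.02,0,0,0],
  [-0.05,0,0,0],
  [-0.08,0.001,0,0],
  [-0.1,0.001,0,0],
  [-0.104,0.001,0,0],
  [-0.104,0.001,0,0],
  [-0.104,0.001,0,0],
])

```text
time: 8.23
eef_pos: [0.558, -0.2765, 0.1657]
eef_rot: [-0.002, 0.681, 0.732, 0.0]
contact_force: [-1.1, 0.3, -0.1]
opening: 0.0554
grasp_force: 0.0
```

>>> apply_moves([
  [0,0,0.02,0],
  [0,0,0.05,0],
  [0,0,0.08,0],
  [0,0,0.1,0],
  [0,0,0.111,0],
  [0,0,0.111,0],
  [0,0,0.111,0],
])

```text
time: 8.82
eef_pos: [0.5589, -0.2766, 0.0565]
eef_rot: [-0.0, 0.681, 0.733, 0.0]
contact_force: [0.2, -1.1, 0.9]
opening: 0.0549
grasp_force: 0.0
```

```bash
python3 - <<'E'
from h import *
gauge_rep(shot('wrist','w6')); o=bot.get_obs(); print(o['eef_pos'],o['contact_force'],o['time'])
E
```

```text
ball 3878 [[-11.3, 24.2], [-0.8, 34.4], [9.6, 45.4]] 0.0885
block 5593 [[-29.7, -61.5], [-0.2, 29.7], [27.6, 52.2]] 0.0346
  rect ((-1.071981430053711, -14.221588134765625), (135.92898559570312, 60.13639831542969), 89.87382507324219)
tab 520 [[-12.9, -65.0], [-1.3, -63.4], [10.4, -62.5]] 0.0841
jawtop 1019 [[-18.1, -6.7], [-1.8, -3.0], [15.1, 0.5]] 0.0446
[ 0.5594684  -0.2772321   0.05745735] [ 0.31616135  0.22053569 -0.50211108] 8.8667
```

View pics/w6.png

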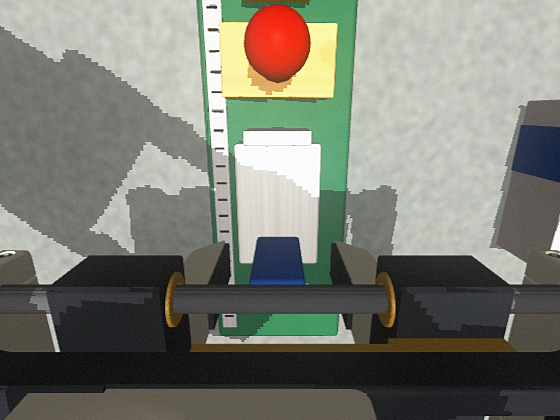

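The tab is centred between the fingers at (278,262). I grip it and slide slowly.

>>> apply_moves([
  [0,0,0,0],
  [0,0,0,0],
  [0,0,0,0],
  [0,0,0,0],
  [0,0,0,0],
  [0,0,0,0],
  [0,0,0,0],
  [0,0,0,0],
], jaw=0, squeeze=40)

```text
time: 9.53
eef_pos: [0.5576, -0.2776, 0.0567]
eef_rot: [-0.001, 0.681, 0.732, -0.001]
contact_force: [-5.1, -0.3, 3.9]
opening: 0.0253
grasp_force: 40.0
```

>>> apply_moves([
  [0.001,0,0,0],
  [0.0025,0,0,0],
  [0.004,0,0,0],
  [0.006,0,0,0],
  [0.008,0,0,0],
  [0.009,0,0,0],
  [0.01,0,0,0],
  [0.01,0,0,0],
])

```text
time: 10.2
eef_pos: [0.557, -0.2696, 0.0567]
eef_rot: [0.001, 0.681, 0.732, -0.001]
contact_force: [-4.7, -8.0, 3.1]
opening: 0.0254
grasp_force: 40.0
```

```bash
python3 - <<'E'
from h import *
gauge_rep(shot('wrist','w7')); o=bot.get_obs(); print(o['eef_pos'],o['contact_force'],o['time'],o['opening'],o['grasp_force'])
E
```

```text
pad 108 [[-18.0, 67.3], [-5.9, 67.8], [14.0, 68.2]] 0.0424
ball 3416 [[-11.2, 24.8], [-0.6, 35.3], [9.6, 45.8]] 0.0886
block 5110 [[-29.7, -48.6], [-2.1, 30.7], [27.6, 52.4]] 0.0346
  rect ((-1.5765132904052734, -5.527194976806641), (118.67888641357422, 60.011112213134766), 89.34297180175781)
tab 620 [[-12.9, -57.8], [-1.0, -55.6], [10.6, -54.6]] 0.0846
jawtop 1028 [[-18.3, 1.4], [-1.5, 5.0], [15.3, 8.6]] 0.0446
[ 0.55704425 -0.26966089  0.05669335] [-4.47505727 -7.52440844  2.99356112] 10.25 0.025632748935995833 39.99855637550354
```

>>> apply_moves([
  [0.002,0,0,0],
  [0.004,0,0,0],
  [0.006,0,0,0],
  [0.008,0,0,0],
  [0.01,0,0,0],
  [0.011,0,0,0],
  [0.012,0,0,0],
  [0.012,0,0,0],
])

```text
time: 10.92
eef_pos: [0.5562, -0.2578, 0.0567]
eef_rot: [0.001, 0.681, 0.732, -0.002]
contact_force: [-4.9, -7.1, 2.2]
opening: 0.0254
grasp_force: 40.0
```

>>> apply_moves([
  [0.001,0,0,0],
  [0.002,0,0,0],
  [0.003,0,0,0],
  [0.004,0,0,0],
  [0.005,0,0,0],
  [0.006,0,0,0],
  [0.007,0,0,0],
  [0.007,0,0,0],
])

```text
time: 11.58
eef_pos: [0.5556, -0.2508, 0.0567]
eef_rot: [0.001, 0.681, 0.732, -0.002]
contact_force: [-5.0, -8.1, 2.5]
opening: 0.026
grasp_force: 40.0
```

```bash
python3 - <<'E'
from h import *
gauge_rep(shot('wrist','w8')); o=bot.get_obs(); print(o['eef_pos'],o['contact_force'],o['time'],o['opening'],o['grasp_force'])
E
```

```text
pad 955 [[-18.1, 67.8], [-1.5, 70.5], [15.1, 73.2]] 0.0426
rod 431 [[-6.1, 75.4], [-1.5, 80.3], [3.1, 85.0]] 0.0339
ball 2905 [[-11.5, 36.3], [-0.6, 46.8], [9.6, 56.4]] 0.0887
block 4844 [[-30.0, -31.8], [-2.5, 42.1], [27.4, 62.7]] 0.0346
  rect ((-1.0028343200683594, 8.94454574584961), (60.17839813232422, 109.60552215576172), 0.5563543438911438)
tab 609 [[-12.9, -38.9], [-1.1, -36.7], [10.5, -35.8]] 0.0847
jawtop 1030 [[-18.4, 20.3], [-1.6, 23.9], [15.2, 27.5]] 0.0446
[ 0.55561674 -0.25085375  0.05666979] [-5.43499382 -8.30819907  1.93439731] 11.6333 0.025479515889307434 39.998525977134705
```

>>> apply_moves([
  [0.001,0,0,0],
  [0.002,0,0,0],
  [0.003,0,0,0],
  [0.004,0,0,0],
  [0.005,0,0,0],
  [0.006,0,0,0],
  [0.006,0,0,0],
  [0.006,0,0,0],
])

```text
time: 12.3
eef_pos: [0.5552, -0.2451, 0.0567]
eef_rot: [0.001, 0.681, 0.732, -0.002]
contact_force: [-5.1, -9.5, 1.1]
opening: 0.0254
grasp_force: 40.0
```

```bash
python3 - <<'E'
from h import *
gauge_rep(shot('wrist','w9')); o=bot.get_obs(); print(o['eef_pos'],o['contact_force'],o['time'],o['opening'],o['grasp_force'])
E
```

```text
pad 924 [[-18.3, 69.7], [-1.5, 72.4], [15.1, 75.0]] 0.0427
rod 352 [[-6.1, 77.1], [-1.5, 81.2], [3.1, 85.1]] 0.0338
ball 2712 [[-11.5, 42.1], [-0.3, 53.0], [9.6, 62.0]] 0.0888
block 4815 [[-30.1, -25.8], [-1.6, 47.8], [27.4, 68.5]] 0.0346
  rect ((-0.6979236602783203, 17.818378448486328), (60.28459167480469, 115.31446838378906), 1.191009759902954)
tab 607 [[-12.9, -33.3], [-1.1, -31.0], [10.4, -30.1]] 0.0846
jawtop 1025 [[-18.4, 26.0], [-1.6, 29.7], [15.2, 33.2]] 0.0447
[ 0.55523671 -0.24509452  0.05670973] [-5.59510603 -9.19562327  2.09007427] 12.35 0.02540597567764936 39.998525977134705
```

Pad in by 1.9 mm. It needs about 2.6 mm more.

>>> apply_moves([
  [0.0005,0,0,0],
  [0.001,0,0,0],
  [0.0015,0,0,0],
  [0.002,0,0,0],
  [0.0026,0,0,0],
  [0.0026,0,0,0],
  [0.0026,0,0,0],
])

```text
time: 12.93
eef_pos: [0.5551, -0.2431, 0.0567]
eef_rot: [0.001, 0.681, 0.732, -0.002]
contact_force: [-5.1, -11.6, 0.3]
opening: 0.0256
grasp_force: 40.0
```

```bash
python3 - <<'E'
from h import *
gauge_rep(shot('wrist','w10')); o=bot.get_obs(); print(o['eef_pos'],o['contact_force'],o['time'],o['opening'],o['grasp_force'])
E
```

```text
pad 925 [[-18.3, 71.7], [-1.5, 74.4], [15.1, 77.1]] 0.0426
rod 266 [[-6.2, 79.0], [-1.5, 82.2], [3.2, 85.3]] 0.0339
ball 2693 [[-11.5, 44.5], [-0.3, 55.1], [9.6, 64.1]] 0.0888
block 4833 [[-30.0, -25.0], [-1.7, 49.8], [27.4, 70.4]] 0.0346
  rect ((-0.6868247985839844, 19.842445373535156), (60.34234619140625, 115.50437927246094), 0.9138322472572327)
tab 614 [[-12.7, -31.0], [-1.1, -29.0], [10.5, -27.9]] 0.0844
jawtop 1028 [[-18.4, 28.0], [-1.6, 31.7], [15.2, 35.2]] 0.0446
[ 0.5550524  -0.24305067  0.05669398] [ -6.47038807 -11.60812313   1.7416815 ] 12.9833 0.025577516753730285 39.998416900634766
```

>>> apply_moves([
  [0.0003,0,0,0],
  [0.0006,0,0,0],
  [0.0006,0,0,0],
  [0.0006,0,0,0],
  [0.0006,0,0,0],
])

```text
time: 13.4
eef_pos: [0.555, -0.2426, 0.0567]
eef_rot: [0.001, 0.681, 0.732, -0.002]
contact_force: [-4.4, -12.3, 1.3]
opening: 0.0262
grasp_force: 40.0
```

```bash
python3 - <<'E'
from h import *
gauge_rep(shot('wrist','w11')); o=bot.get_obs(); print(o['eef_pos'],o['contact_force'],o['time'],o['opening'],o['grasp_force'])
E
```

```text
pad 928 [[-18.2, 72.2], [-1.5, 74.8], [15.1, 77.5]] 0.0426
rod 253 [[-6.1, 78.7], [-1.5, 82.4], [3.2, 85.2]] 0.034
ball 2554 [[-11.5, 45.4], [-0.3, 55.9], [9.7, 64.6]] 0.0888
block 4820 [[-30.0, -22.3], [-1.7, 50.3], [27.4, 70.9]] 0.0346
  rect ((-0.9683284759521484, 20.330150604248047), (60.197265625, 115.61287689208984), 0.7183492183685303)
tab 607 [[-13.0, -30.7], [-1.5, -28.6], [10.4, -27.6]] 0.0845
jawtop 1028 [[-18.4, 28.4], [-1.6, 32.1], [15.1, 35.7]] 0.0446
[ 0.55503679 -0.2426494   0.0566955 ] [ -4.47514707 -11.68539728   1.88368175] 13.45 0.025775032487813775 39.99848127365112
```

>>> apply_moves([
  [-0.0006,0,0,0],
  [-0.0012,0,0,0],
  [-0.0012,0,0,0],
])

```text
time: 13.7
eef_pos: [0.555, -0.2427, 0.0567]
eef_rot: [0.0, 0.681, 0.732, -0.001]
contact_force: [-5.2, -8.4, 3.2]
opening: 0.0255
grasp_force: 40.0
```

>>> apply_moves([
  [0,0,0,0],
  [0,0,0,0],
  [0,0,0,0],
  [0,0,0,0],
  [0,0,0,0],
  [0,0,0,0],
], jaw=0.6)

```text
time: 14.2
eef_pos: [0.5561, -0.2402, 0.0561]
eef_rot: [-0.0, 0.681, 0.732, 0.0]
contact_force: [-0.1, -0.5, -0.2]
opening: 0.0546
grasp_force: 0.0
```

>>> apply_moves([
  [0,0,-0.01,0],
  [0,0,-0.03,0],
  [0,0,-0.06,0],
  [0,0,-0.085,0],
  [0,0,-0.1,0],
  [0,0,-0.1,0],
  [0,0,-0.1,0],
])

```text
time: 14.78
eef_pos: [0.5563, -0.2406, 0.1573]
eef_rot: [0.001, 0.681, 0.732, 0.0]
contact_force: [0.1, -0.2, -0.5]
opening: 0.0547
grasp_force: 0.0
```

```bash
python3 - <<'E'
from h import *
for n in('wrist','scene','top'): print(n); gauge_rep(shot(n,n[0]+'12'))
o=bot.get_obs(); print(o['eef_pos'],o['contact_force'],o['time'],o['opening'])
a=np.radians(4.2); p=np.array([.5535,-.2105])+np.array([[np.cos(a),-np.sin(a)],[np.sin(a),np.cos(a)]])@[-.0009,.123]; print(p); go([*p,.15],a)
E
```

```text
wrist
btn 295 [[-10.6, 110.4], [-1.4, 113.8], [7.2, 116.4]] 0.0762
pad 352 [[-18.5, 72.2], [-1.7, 75.0], [15.0, 77.4]] 0.0425
rod 67 [[-5.9, 79.0], [-1.7, 82.0], [2.4, 85.3]] 0.0337
ball 60 [[-12.6, 42.1], [4.0, 60.5], [11.0, 65.3]] 0.0838
block 2179 [[-30.0, -22.4], [-1.2, 51.8], [27.1, 71.3]] 0.0346
  rect ((-1.46453857421875, 12.130992889404297), (118.88568115234375, 59.771514892578125), 89.97470092773438)
tab 492 [[-13.3, -38.7], [-1.4, -33.0], [10.5, -28.1]] 0.0855
jawtop 428 [[-18.4, 28.6], [-1.8, 31.9], [14.8, 35.9]] 0.0446
scene
btn 49 [[-9.9, 113.5], [0.5, 123.8], [11.2, 131.5]] 0.076
pad 8 [[-13.4, 74.7], [-2.3, 77.1], [15.1, 78.5]] 0.0417
ball 63 [[-5.5, 46.9], [4.6, 57.6], [12.7, 65.6]] 0.0869
block 155 [[-27.3, 36.6], [12.6, 58.6], [29.8, 71.9]] 0.0342
  rect ((0.586151123046875, 56.06886291503906), (38.74822235107422, 63.302574157714844), 80.78363800048828)
tab 31 [[-10.5, -37.9], [-0.1, -32.6], [13.7, -27.6]] 0.0853
jawtop 25 [[-11.2, 29.4], [5.3, 33.2], [16.6, 36.5]] 0.0448
top
btn 71 [[-10.9, 113.6], [-1.3, 124.1], [8.0, 134.0]] 0.076
pad 8 [[-17.9, 77.5], [5.1, 79.8], [12.9, 80.0]] 0.0414
ball 76 [[-10.7, 46.9], [-1.7, 58.3], [7.8, 67.2]] 0.0875
block 273 [[-29.3, 38.9], [-3.6, 60.3], [27.9, 76.4]] 0.0343
  rect ((-0.6476211547851562, 58.2343864440918), (59.76518630981445, 41.38388442993164), 0.8492588400840759)
tab 20 [[-11.2, -29.9], [0.3, -27.6], [9.6, -25.2]] 0.084
jawtop 43 [[-18.2, -11.0], [-1.8, 34.0], [15.4, 37.6]] 0.044
[ 0.555262   -0.2400541   0.15478383] [ 2.93860117e-04  4.62885774e-02 -4.47525654e-01] 14.9333 0.05484302247685795
[ 0.54359412 -0.08789623]
t 14.93 shift tool [ 0.1526 -0.0006  0.005 ]
yaw -0.001 j6 -0.607
```

View pics/w12.png

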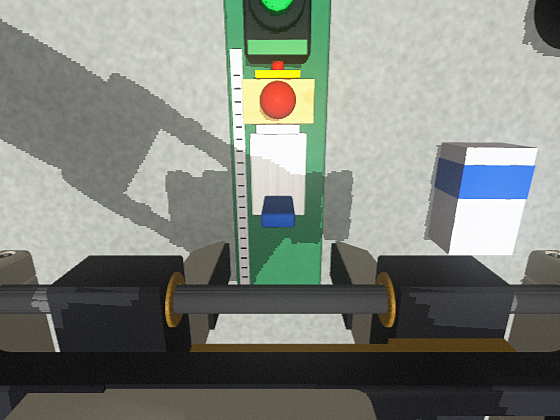

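The stamp is clamped at (278,100) with the pad in by about 4.4 mm, and the tab is free. I shut the fingers and move over the button.

>>> apply_moves([
  [0.02,0,0,0],
  [0.05,0,0,0],
  [0.085,0,0,0],
  [0.12,0,0,0],
  [0.145,0,0,0],
  [0.1525,-0.0005,0,0],
  [0.1525,-0.0005,0,0],
  [0.1525,-0.0005,0,0],
], jaw=0, squeeze=20)

```text
time: 15.6
eef_pos: [0.5444, -0.0888, 0.1556]
eef_rot: [-0.0, 0.681, 0.732, -0.0]
contact_force: [-0.1, 0.4, 0.6]
opening: 0.0066
grasp_force: 0.0
```

>>> apply_moves([
  [0,0,0.02,0],
  [0,0,0.045,0],
  [0,0,0.06,0],
  [0,0,0.065,0],
  [0,0,0.067,0],
  [0,0,0.067,0],
  [0,0,0.067,0],
])

```text
time: 16.18
eef_pos: [0.5452, -0.0893, 0.09]
eef_rot: [0.001, 0.681, 0.732, 0.0]
contact_force: [0.3, 0.9, -0.2]
opening: 0.0006
grasp_force: 0.0
```

```bash
python3 - <<'E'
from h import *
s=shot('scene','s13'); o=bot.get_obs(); print(o['eef_pos'],o['contact_force'],o['time'],o['opening'])
cv2.imwrite('pics/s13c.png',cv2.resize(s['image'][120:220,170:320],(780,520),interpolation=cv2.INTER_CUBIC)[:,:,::-1])
go([.5436,-.0879,.08])
E
```

```text
[ 0.5452325  -0.0890951   0.09024336] [-0.71295226  0.21727735  0.18738959] 16.2333 0.000450176321696903
t 16.23 shift tool [ 0.0013 -0.0016  0.0102]
```

View pics/s13c.png

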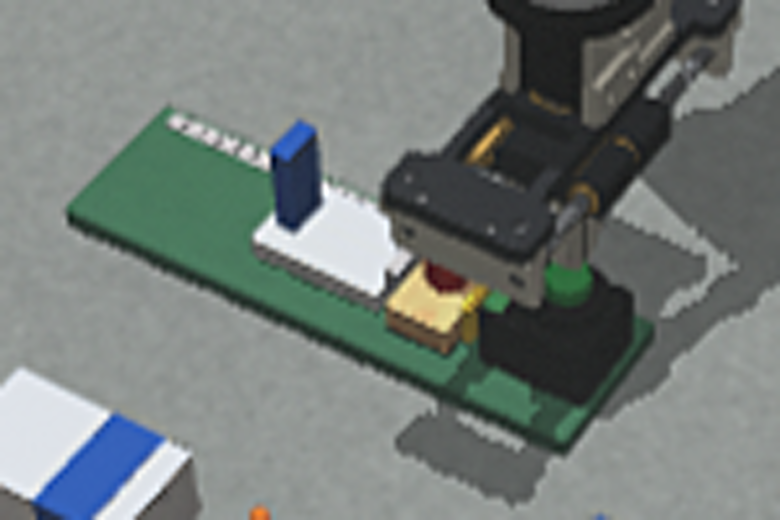

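The fingers are shut over the button at crop (570,280), clear of the stamp. I press in steps.

>>> apply_moves([
  [0.001,-0.001,0.005,0],
  [0.001,-0.001,0.01,0],
  [0.001,-0.001,0.013,0],
  [0.001,-0.001,0.015,0],
  [0.001,-0.001,0.017,0],
  [0.001,-0.001,0.018,0],
  [0.001,-0.001,0.018,0],
])

```text
time: 16.82
eef_pos: [0.5434, -0.0874, 0.0714]
eef_rot: [-0.0, 0.681, 0.732, 0.0]
contact_force: [-1.7, 0.8, 4.7]
opening: 0.0005
grasp_force: 2.4
```

>>> apply_moves([
  [0,0,0.001,0],
  [0,0,0.002,0],
  [0,0,0.003,0],
  [0,0,0.003,0],
  [0,0,0.003,0],
])

```text
time: 17.23
eef_pos: [0.5435, -0.0874, 0.0709]
eef_rot: [0.001, 0.681, 0.732, 0.0]
contact_force: [-7.5, 2.0, 24.3]
opening: 0.0006
grasp_force: 11.8
```

The button bottomed at z = 0.071 m with 24 N. I retract and check.

>>> apply_moves([
  [0,0,-0.005,0],
  [0,0,-0.02,0],
  [0,0,-0.05,0],
  [0,0,-0.085,0],
  [0,0,-0.12,0],
  [0,0,-0.13,0],
  [0,0,-0.13,0],
  [0,0,-0.13,0],
])

```text
time: 17.9
eef_pos: [0.5432, -0.0874, 0.1977]
eef_rot: [-0.0, 0.681, 0.732, 0.0]
contact_force: [-0.5, 0.5, -0.6]
opening: 0.0004
grasp_force: 0.0
```

```bash
python3 - <<'E'
from h import *
print(bot.get_obs()['eef_pos'])
for n in('wrist','scene','top'): print(n); gauge_rep(shot(n,n[0]+'14'))
a=load('top0')['image'].astype(int); b=load('t14')['image'].astype(int)
m=(abs(a-b).max(-1)>60); k,l,st,ce=cv2.connectedComponentsWithStats(m.astype(np.uint8)); print([s[:5].tolist() for s in st[1:] if s[4]>25])
E
```

```text
[ 0.54317719 -0.08744304  0.19768431]
wrist
btn 452 [[-11.6, 112.5], [-1.5, 122.1], [7.7, 131.3]] 0.0766
pad 166 [[-18.6, 72.5], [-2.1, 75.0], [14.4, 77.6]] 0.0425
rod 13 [[-5.5, 63.9], [-1.6, 78.4], [2.0, 79.0]] 0.0346
ball 32 [[-2.0, 127.8], [-1.6, 131.1], [-1.5, 132.7]] 0.2283
block 435 [[-30.9, 57.8], [-0.5, 65.8], [27.8, 71.6]] 0.0347
  rect ((-1.4012889862060547, 64.31913757324219), (17.29352378845215, 59.756439208984375), 88.54864501953125)
tab 26 [[-7.1, -29.2], [-3.7, -28.1], [-0.6, -27.2]] 0.0829
scene
btn 41 [[-8.6, 114.5], [0.5, 121.9], [8.8, 130.3]] 0.076
pad 20 [[-15.8, 73.1], [-0.7, 75.2], [17.2, 78.8]] 0.042
ball 58 [[-3.9, 46.0], [4.8, 57.3], [11.2, 66.1]] 0.0874
block 143 [[-27.5, 37.7], [13.3, 58.3], [29.1, 69.8]] 0.0345
  rect ((0.8992080688476562, 53.41353225708008), (62.12586212158203, 36.686561584472656), 1.463426113128662)
tab 34 [[-10.9, -37.8], [0.8, -32.8], [13.1, -28.1]] 0.0849
jawtop 24 [[-12.3, 29.0], [4.8, 33.1], [16.9, 36.0]] 0.0438
top
[[222, 202, 186, 218, 9966], [209, 260, 14, 15, 118], [46, 389, 91, 31, 1595]]
```

The pad holds at about 4.5 mm, the button is back up, and nothing else moved. I hand the job in.

```bash
python3 -c "
from cell import order; print(order.job_done())"
```

```text
the job is handed in; nothing more can be done
None
```

The red stamp is upright and clamped midway on the gauge's bed with the pad pushed in about 4.5 mm, the green button was fully pressed, the arm is clear, and I saw no bystander moved; the job was handed in at about 18 s.

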